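# Check the brake levers on a bench-mounted scooter handlebar

### The arm

A 6-joint arm with a two-finger parallel gripper is mounted at the origin on the work surface. World frame = base frame: x ahead of the robot, y to its left, z up, the work surface at z = 0. Lengths are in mm, angles in rad, forces in N, time in s.
With the tool pointing down it reaches from about 300 to 850 mm from the base axis. Payload 4.2 kg.
Tool frame: the origin (TCP) lies between the finger pads; the fingertips stand 17 mm ahead of it and the grasp point (between the pads) lies 2 mm behind it; z points along the fingers, y is the line along which they close (so a half turn about z gives the same grasp; the last joint's range is limited). The gripper opens to 91 mm and grips with 3 to 60 N. Pads are 32 mm wide; open, the fingers measure 118 mm over their backs; the gripper's body (76 mm by 178 mm) begins 60 mm behind the grasp point.
Start: joints at [1.321, 0.32, 1.565, -0, 1.257, -0.02], TCP at [130.976, 559.899, 230.976] pointing down, gripper open.
Joint ranges: [-3.11, 3.11], [-0.84, 2.01], [0.21, 2.61], [-1.34, 4.49], [0.05, 2.63], [-2.56, 2.56]. Speed limits (rad/s): [2.57, 2.57, 3.14, 3.14, 3.14, 3.14].

### API

Orientations are given as a 3x3 rotation matrix whose columns are the frame's x, y, z axes.
In Python, from plant import arm gives the robot as it stands.
- The arm moves only by the tool servo_tool, never from a script. Its argument "series" is a list of rows, each a list of 3 entries, a list of its own where there are three numbers: the turn, a rotation vector about the tool's x, y, z in degrees, then the shift along the tool's x, y, z in mm, then the opening, from 0 (shut) to 1 (fully open). A call has 1 to 5 rows; each row is the pose to reach, as a shift and turn from the pose commanded when the call began, along the tool's axes at that moment; what a row does not reach only later rows make up. A row lasts 1/10 s, in which the tool goes at most 50 mm and 8.59 degrees, less where a joint would pass 70% of its speed; a pose out of reach is approached as far as the arm can. A call with a gripper value outside its range is refused whole. The fingers move at their own pace and stop on an object; "newtons" is the grip in N (left out, the last holds). Time passes only in rows, so rows that repeat a pose let the fingers close. It gives the time, the measured TCP pose, the force, the opening and the grip force at its end, in the units of the state.
- arm.observe(): the state, without advancing time (a new reading comes with each control period).
- arm.snapshot(name): name is "side" or "top"; returns the picture (384x512x3 uint8, red, green, blue); there is no depth.
- arm.calibration(name): a dict with "K" (3x3 intrinsics, pixels), "world_from_camera" (4x4, takes a point from camera to world coordinates). Camera axes: x right, y down, z forward; pixel columns grow to the right and rows downward; lengths in mm; the calibration is good to about 2 mm. A picture is of the moment at which its call begins. calibration takes no time and is no camera call.
- arm.close_job(): hands the job in; it is judged then, once.
The state is a dict: "time": time; "q": joint angles; "joint_vel": joint speeds; "effort": joint torques, N m; "eef_pos": TCP position; "tcp_rot": TCP orientation; "contact_force": force on the tool from outside, world axes, zero at the start; "moment": the same for the moment, N m; "finger_gap": opening from 0.0 (shut) to 1.0 (fully open); "grip_force": force on a finger pad.
Only numpy, scipy, OpenCV 4.12 (cv2) and the standard library are available. Lean on these libraries where they do the work, as an engineer would, in place of code of your own. Each camera call takes 0.05 s, during which the arm holds its last target. There are 200 camera calls.

### The job

Check that both brake levers on the scooter handlebar stop short of the grips: with the backs of your fingers, from the side away from the grip, press the lever on the thumb-throttle side in until it comes up firmly against its stop, keep about 15 N on it for a full second, and ease it back out without letting it snap; then do the same with the lever on the bell side. Only push the levers, do not hook or pinch them, never force them (40 N is too much), and leave everything else on the bench where it is.

Things in the scene. Friction and masses are not known exactly. Their poses are not given: they have to be found in the camera images.
- stand: Fixed bench stand with a scooter handlebar. Origin: under the centre of the base plate (200 x 150 x 12 mm), on the bench; x away from the robot to the rider's side, y along the bar, z up; yaw within 0.3. Bar: 22 mm thick, 500 mm long, axis 150 mm above the origin; 33 mm rubber grips on its ends. Thumb throttle on the +y half, domed bell on the -y half; highest parts 188 mm above the bench, at the bar's middle.
- front_lever_pad (a point): Where to press the brake lever on the thumb throttle side (+y): on the blade's outer face, which looks away from the grip. Turns with the lever; lever out: axes as the stand's, x = pressing direction, 69 mm before the bar axis, at bar height. Blade 10 mm thick (x), 14 mm high (z), straight from 52 mm inboard to 28 mm outboard, then a 17 mm knob; upright pivot 80 mm inboard, 19 mm along +x.
- front_lever (a joint): Brake lever on the thumb throttle side: 0 rad fully out, grows as pressed in; a spring brings it back. At the pad it takes 2 N at first, 5 N just before the stop at 0.26 rad; there the pad has moved 21 mm and the lever's end knob is still 10 mm short of the grip (38 mm when out). The stop is a rigid steel screw: there the force climbs steeply.
- rear_lever_pad (a point): Where to press the brake lever on the bell side (-y): on the blade's outer face, which looks away from the grip. Turns with the lever; lever out: axes as the stand's, x = pressing direction, 69 mm before the bar axis, at bar height. Blade 10 mm thick (x), 14 mm high (z), straight from 52 mm inboard to 28 mm outboard, then a 17 mm knob; upright pivot 80 mm inboard, 19 mm along +x.
- rear_lever (a joint): Brake lever on the bell side: 0 rad fully out, grows as pressed in; a spring brings it back. At the pad it takes 2 N at first, 5 N just before the stop at 0.26 rad; there the pad has moved 21 mm and the lever's end knob is still 10 mm short of the grip (38 mm when out). The stop is a rigid steel screw: there the force climbs steeply.
- screwdriver: Bystander: screwdriver 200 mm long, 26 mm thick, lying under the bar. Origin: middle of its underside.
- wrench: Bystander: steel spanner 180 mm long, 8 mm thick, lying beyond the stand. Origin: middle of its underside.
- spare_grip: Bystander: loose rubber grip 116 mm long, 36 mm thick, lying under the bar. Origin: middle of its underside.
- tape: Bystander: roll of black tape, 96 mm across, 19 mm high. Origin: centre of its underside.
- dish: Bystander: black parts dish, 90 mm across, 24 mm high. Origin: centre of its underside.
- control_box: Bystander: black box with three knobs, 70 x 100 mm, 53 mm high. Origin: centre of its underside.
- coupling: Bystander: black pipe coupling standing upright, 76 mm across, 75 mm high. Origin: centre of its underside.
- drill: Bystander: cordless drill standing on its battery (115 x 75 mm), 203 mm high, at the right of the bench. Origin: centre of its underside.

How it is judged (in metres and radians):
On the way, in this order (a step that is already met when the one before it is completed fails the run):
1. the thumb-throttle side lever is pressed in to its stop with more than 8 N and held there (value of joint front_lever above 0.24 rad and contact force between the fingers and front_lever above 8 N), for 0.8 s.
2. the thumb-throttle side lever is back out (value of joint front_lever below 0.03 rad), for 0.1 s.
3. the bell side lever is pressed in to its stop with more than 8 N and held there (value of joint rear_lever above 0.24 rad and contact force between the fingers and rear_lever above 8 N), for 0.8 s.
4. the bell side lever is back out (value of joint rear_lever below 0.03 rad), for 0.1 s.
At the end, for the whole second after the job is handed in: Each lever in turn, throttle side first, was held at its stop (above 0.24 rad) with over 8 N for 0.8 s and came back out no faster than 3 rad/s; both end fully out (below 0.03 rad). Force on a lever stayed under 40 N and nothing else moved over 30 mm (value of joint each of front_lever, rear_lever below 0.03 rad); the robot touches nothing.
It fails at once if a lever is forced with more than 40 N (contact force between the fingers and front_lever above 40 N or contact force between the fingers and rear_lever above 40 N).
It fails at once if a lever snaps back faster than 3 rad/s (velocity of joint any of front_lever, rear_lever below -3 rad/s).
It fails at once if a lever is hooked or pinched between the fingers ((contact force between the fingers and front_lever above 0.5 N and x of the grasp point in the frame of front_lever_pad between -0.001 and 0.09 m and y of the grasp point in the frame of front_lever_pad between -0.045 and 0.045 m and z of the grasp point in the frame of front_lever_pad between -0.025 and 0.025 m) or (contact force between the fingers and rear_lever above 0.5 N and x of the grasp point in the frame of rear_lever_pad between -0.001 and 0.09 m and y of the grasp point in the frame of rear_lever_pad between -0.045 and 0.045 m and z of the grasp point in the frame of rear_lever_pad between -0.025 and 0.025 m)).
It fails at once if a bystander is moved more than 30 mm (distance of any of screwdriver, wrench, spare_grip, tape, dish, control_box, coupling, drill from where it was at the start of the episode above 0.03 m).
It also fails if it takes over 61 s, if anything falls off the work surface, if the arm or the gripper's body presses on something with over 40 N, if the wrist force passes 120 N, or if a joint passes its speed limit or range.

## Working session

There is one attempt and no reset: what is moved stays moved. The work goes in short steps, Python scripts to look and compute and a tool call to move; the robot and the scene stay as the last step left them, time stands still between calls to the robot, and variables do not carry over. Pictures are saved under pics/ and viewed, at most 10 in all, crops included, and the job is handed in when it is done.

Besides the shell and the picture viewer there is one more tool, called as name([rows], argument=value, ...), one row to a line, values as JSON. servo_tool: Moves the arm, as the interface text tells. Its arguments: {"type":"object","properties":{"series":{"type":"array","items":{"type":"array"}},"newtons":{"type":"number"}},"required":["series"]}

```bash
mkdir -p pics; python3 - <<'E'
from plant import arm
import cv2,numpy as np
for n in("side","top"):
    im=arm.snapshot(n); cv2.imwrite(f"pics/{n}0.png",cv2.cvtColor(im,cv2.COLOR_RGB2BGR))
    c=arm.calibration(n); print(n,np.round(c["K"],1).tolist(),np.round(c["world_from_camera"],3).tolist())
s=arm.observe();print({k:np.round(v,3).tolist() for k,v in s.items()})
E
```

```text
side [[482.0, 0.0, 251.7], [0.0, 482.0, 196.3], [0.0, 0.0, 1.0]] [[-0.996, -0.06, 0.062, 521.05], [-0.086, 0.683, -0.725, 995.321], [0.001, -0.728, -0.686, 1056.813], [0.0, 0.0, 0.0, 1.0]]
top [[431.8, 0.0, 246.5], [0.0, 431.8, 195.3], [0.0, 0.0, 1.0]] [[0.018, -0.991, 0.134, 419.933], [-1.0, -0.019, -0.01, -37.894], [0.013, -0.133, -0.991, 1462.484], [0.0, 0.0, 0.0, 1.0]]
{'time': 0.1, 'q': [1.321, 0.32, 1.566, -0.0, 1.257, -0.02], 'joint_vel': [0.0, -0.003, -0.004, 0.0, -0.002, 0.0], 'effort': [0.001, -41.333, -23.251, 0.073, 0.042, -0.0], 'eef_pos': [130.902, 559.492, 230.215], 'tcp_rot': [[-0.974, 0.228, -0.0], [0.228, 0.974, -0.001], [0.0, -0.002, -1.0]], 'contact_force': [0.438, 0.486, -0.122], 'moment': [-0.046, -0.012, 0.02], 'grip_force': 0.0, 'finger_gap': 1.001}
```

View pics/side0.png

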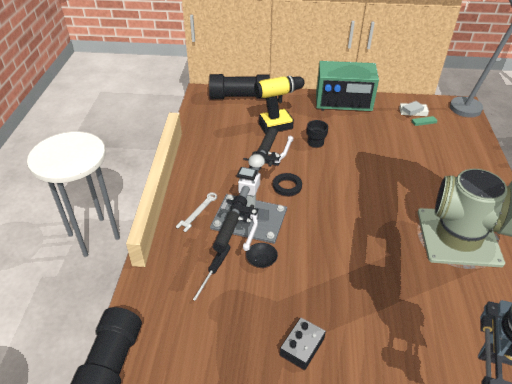

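View pics/top0.png

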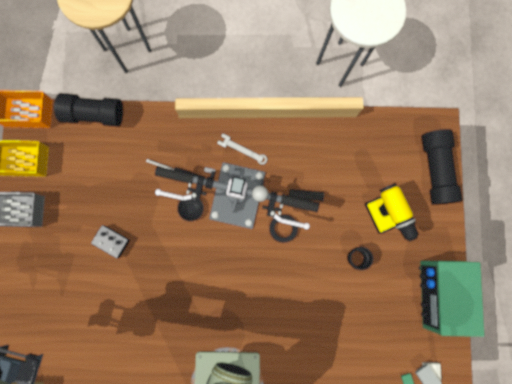

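The side view shows the stand at about (250,215), with the bar running from (205,270) to (270,130). In the top view the bar runs from (157,172) to (322,200). The white levers are on the robot side, with knobs near (158,194) and (306,226), and the bell is at (260,193), which is the -y side. I'll zoom in.

```bash
python3 - <<'E'
import cv2
im=cv2.imread("pics/top0.png")[140:250,140:340]
cv2.imwrite("pics/topc.png",cv2.resize(im,None,fx=4,fy=4,interpolation=cv2.INTER_CUBIC))
im=cv2.imread("pics/side0.png")[125:275,190:310]
cv2.imwrite("pics/sidec.png",cv2.resize(im,None,fx=4,fy=4,interpolation=cv2.INTER_CUBIC))
E
```

```text
(no output)
```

View pics/topc.png

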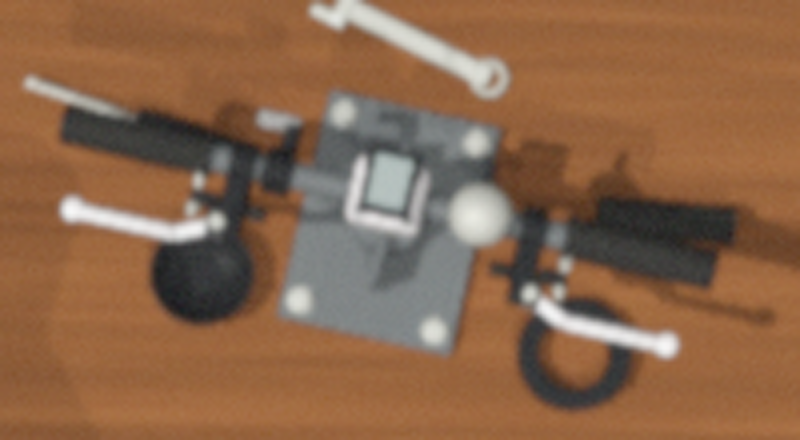

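View pics/sidec.png

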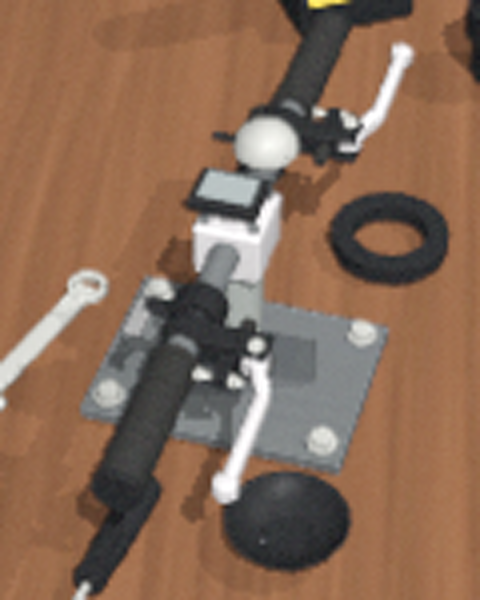

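The crops show the left knob at (70,210) and the right knob at (669,344) in the top crop. In the side crop they are at (226,487) and (402,54). The pivots in the top crop are at about (216,221) and (529,293).

```bash
cat >h.py <<'E'
from plant import arm
import numpy as np
def ray(n,u,v):
    c=arm.calibration(n);T=np.array(c["world_from_camera"]);d=T[:3,:3]@np.linalg.solve(np.array(c["K"]),[u,v,1]);return T[:3,3],d
def plane(n,u,v,z):
    o,d=ray(n,u,v);return o+d*(z-o[2])/d[2]
def tri(a,b):
    (o1,d1),(o2,d2)=ray("top",*a),ray("side",*b)
    s=np.linalg.lstsq(np.c_[d1,-d2],o2-o1,rcond=None)[0];p,q=o1+s[0]*d1,o2+s[1]*d2
    return (p+q)/2,np.linalg.norm(p-q)
tc=lambda x,y:(140+x/4-.375,140+y/4-.375)
sc=lambda x,y:(190+x/4-.375,125+y/4-.375)
E
python3 - <<'E'
from h import *
L,e=tri(tc(70,210),sc(226,487));R,f=tri(tc(669,344),sc(402,54))
print(L.round(1),e,R.round(1),f)
A=plane("top",*tc(70,210),150);B=plane("top",*tc(669,344),150);print(A,B,np.linalg.norm(A-B))
d=A-B;yaw=np.arctan2(-d[0],d[1]);print("yaw",yaw)
Rm=np.array([[np.cos(yaw),-np.sin(yaw)],[np.sin(yaw),np.cos(yaw)]])
m=(A+B)[:2]/2;o=m+Rm@[63,0];print("origin",o)
for n,p,z in(("pivL",(216,221),160),("pivR",(529,293),160),("gripLend",(64,125),150),("gripRend",(716,268),150),("bell",(479,213),175),("b1",(343,111),16),("b2",(476,141),16),("b3",(298,300),16),("b4",(433,331),16),("dish",(202,272),20),("tape",(577,352),19)):
    w=plane("top",*tc(*p),z)[:2];print(n,w.round(1),(Rm.T@(w-o)).round(1))
for n,p in(("coup",(360,258)),("drill",(385,212))): print(n,plane("top",*p,40).round())
E
```

```text
[600.5 221.4 155.3] 0.018926897156189806 [ 506.1 -236.2  153.6] 1.547593033493321
[601.17841504 222.45976872 150.        ] [ 507.11140764 -236.77455769  150.        ] 468.76941925957016
yaw -0.20203971152551242
origin [615.86344795 -19.79947654]
pivL [593.5 109.5] [-47.8 122.1]
pivR [ 543.1 -129.1] [ -49.4 -121.7]
gripLend [667.2 230.1] [2.000e-01 2.551e+02]
gripRend [ 566.  -272.9] [   1.9 -258. ]
bell [601.4 -89.8] [ -0.1 -71.4]
b1 [709.3  20.9] [83.4 58.7]
b2 [685.6 -92.8] [ 83.  -57.5]
b3 [547.2  54.8] [-82.3  59.3]
b4 [523.2 -59. ] [-82.9 -57. ]
dish [568.8 135.5] [-77.2 142.7]
tape [ 507.7 -179.6] [ -73.9 -178.2]
coup [ 412. -427.   40.]
drill [ 564. -513.   40.]
```

Pads come out at about (588,190,150) for L and (508,-202,150) for R, with yaw -0.202. Next I move with the fingers shut, turning tool y onto stand +x.

servo_tool([
  [[0, 0, 8], [-40, -21, 0], 0],
  [[0, 0, 16], [-80, -42, 0], 0],
  [[0, 0, 24], [-120, -63, 0], 0],
  [[0, 0, 32], [-160, -84, 0], 0],
  [[0, 0, 40], [-200, -106, 0], 0],
], newtons=5)

```text
time: 0.6
eef_pos: [302.5, 409.7, 230.7]
tcp_rot: [[-0.595, 0.804, -0.0], [0.804, 0.595, -0.0], [-0.0, -0.0, -1.0]]
contact_force: [1.2, 0.3, 0.4]
finger_gap: 0.593
grip_force: 0.0
```

servo_tool([
  [[0, 0, 8], [-47, 10, 0], 0],
  [[0, 0, 16], [-94, 20, 0], 0],
  [[0, 0, 24], [-141, 30, 0], 0],
  [[0, 0, 32], [-188, 40, 0], 0],
  [[0, 0, 40], [-235, 50, 0], 0],
])

```text
time: 1.1
eef_pos: [483.5, 251.4, 230.7]
tcp_rot: [[0.061, 0.998, -0.001], [0.998, -0.061, -0.0], [-0.0, -0.001, -1.0]]
contact_force: [-0.3, 0.3, 0.6]
finger_gap: 0.152
grip_force: 0.0
```

servo_tool([
  [[0, 0, 4], [-25, 33, 0], 0],
  [[0, 0, 8.3], [-48.5, 65.5, 0], 0],
  [[0, 0, 8.3], [-48.5, 65.5, 30], 0],
  [[0, 0, 8.3], [-48.5, 65.5, 60], 0],
  [[0, 0, 8.3], [-48.5, 65.5, 80], 0],
])

```text
time: 1.6
eef_pos: [544.3, 200.0, 148.4]
tcp_rot: [[0.2, 0.98, -0.003], [0.98, -0.2, -0.001], [-0.002, -0.003, -1.0]]
contact_force: [-0.1, 0.1, -0.6]
finger_gap: 0.005
grip_force: 0.0
```

```bash
python3 - <<'E'
from h import *
import cv2
a=cv2.cvtColor(arm.snapshot("side"),cv2.COLOR_RGB2BGR)[170:290,190:310]
b=cv2.cvtColor(arm.snapshot("top"),cv2.COLOR_RGB2BGR)[140:260,130:250]
cv2.imwrite("pics/c1.png",cv2.resize(np.hstack([a,b]),None,fx=3.3,fy=3.3,interpolation=cv2.INTER_CUBIC))
s=arm.observe();print(s["eef_pos"],s["contact_force"],s["finger_gap"],np.degrees(np.arctan2(s["tcp_rot"][1][1],s["tcp_rot"][0][1])))
E
```

```text
[543.03449057 200.01942152 147.49550141] [-0.88281292 -0.23106057 -0.1219372 ] 0.008432206518488939 -11.486511292200166
```

View pics/c1.png

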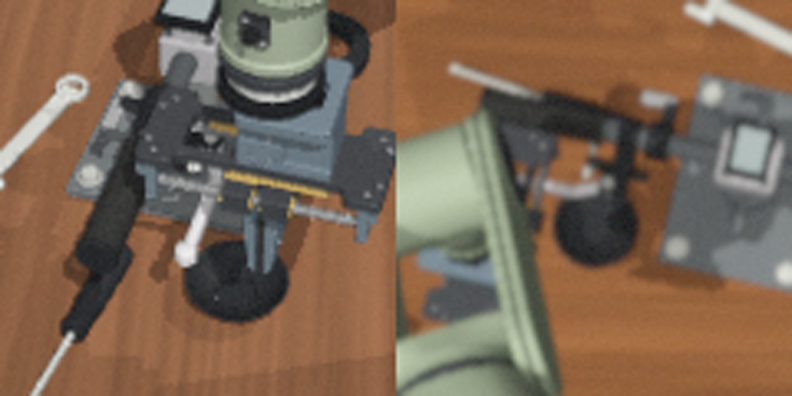

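The side half shows the shut fingers at (260,235), ahead of the blade, which runs from (187,250) to (215,180). The body clears the bar. Now I approach.

servo_tool([
  [[0, 0, 0], [0, 10, -1], 0],
  [[0, 0, 0], [0, 18, -2], 0],
  [[0, 0, 0], [0, 24, -2], 0],
  [[0, 0, 0], [0, 27, -2], 0],
  [[0, 0, 0], [0, 30, -2], 0],
])

```text
time: 2.2
eef_pos: [575.1, 195.0, 153.4]
tcp_rot: [[0.199, 0.98, 0.001], [0.98, -0.199, 0.0], [0.0, 0.001, -1.0]]
contact_force: [-0.1, 0.1, -1.0]
finger_gap: 0.006
grip_force: 0.0
```

servo_tool([
  [[0, 0, 0], [0, 1, 0], 0],
  [[0, 0, 0], [0, 2, 0], 0],
  [[0, 0, 0], [0, 3, 0], 0],
  [[0, 0, 0], [0, 4, 0], 0],
  [[0, 0, 0], [0, 5, 0], 0],
])

```text
time: 2.7
eef_pos: [579.5, 194.0, 153.0]
tcp_rot: [[0.199, 0.98, 0.0], [0.98, -0.199, 0.0], [0.0, -0.0, -1.0]]
contact_force: [0.1, -0.8, -1.0]
finger_gap: 0.005
grip_force: 0.0
```

servo_tool([
  [[0, 0, 0], [0, 1, 0], 0],
  [[0, 0, 0], [0, 2, 0], 0],
  [[0, 0, 0], [0, 3, 0], 0],
  [[0, 0, 0], [0, 4, 0], 0],
  [[0, 0, 0], [0, 5, 0], 0],
])

```text
time: 3.2
eef_pos: [584.0, 193.8, 152.9]
tcp_rot: [[0.199, 0.98, -0.001], [0.98, -0.199, 0.002], [0.001, -0.001, -1.0]]
contact_force: [-2.8, 5.3, 0.3]
finger_gap: 0.006
grip_force: 2.1
```

servo_tool([
  [[0, 0, 1], [0.5, 0.5, 0], 0],
  [[0, 0, 2], [1, 1, 0], 0],
  [[0, 0, 3], [1.5, 1.5, 0], 0],
  [[0, 0, 4], [2, 2, 0], 0],
  [[0, 0, 5], [2.5, 2.5, 0], 0],
])

```text
time: 3.7
eef_pos: [587.4, 194.6, 152.9]
tcp_rot: [[0.285, 0.959, 0.0], [0.959, -0.285, -0.001], [-0.001, 0.0, -1.0]]
contact_force: [-3.4, 1.2, 1.2]
finger_gap: 0.002
grip_force: 1.5
```

```bash
python3 - <<'E'
from h import *
import cv2
a=cv2.cvtColor(arm.snapshot("side"),cv2.COLOR_RGB2BGR)[170:270,190:290]
cv2.imwrite("pics/c2.png",cv2.resize(a,None,fx=6,fy=6,interpolation=cv2.INTER_CUBIC))
for i in range(3):
    s=arm.observe();print(s["eef_pos"].round(1) if hasattr(s["eef_pos"],'round') else s["eef_pos"],s["contact_force"],s["grip_force"]);arm.snapshot("top")
E
```

```text
[587.6 194.6 152.9] [-3.20978727  0.70556845  1.35352786] 1.5687708984478377
[587.6 194.6 152.9] [-2.21252259  0.96489244  1.6263926 ] 1.588291934458539
[587.4 194.6 152.9] [-2.66806386  1.46729773  1.17327174] 1.5520712904981337
```

View pics/c2.png

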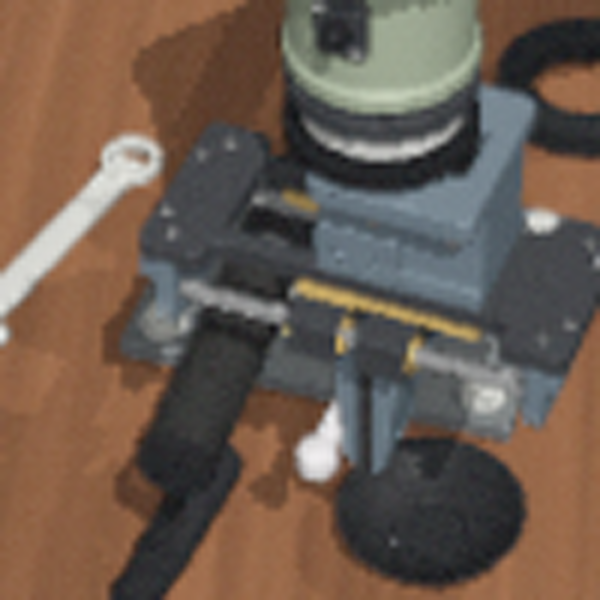

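The fingers press the blade's outer face beside the knob at (318,458), with about 3 N along its normal. I keep following the lever's arc.

servo_tool([
  [[0, 0, 1], [0.25, 1, 0], 0],
  [[0, 0, 2], [0.5, 2, 0], 0],
  [[0, 0, 3], [0.75, 3, 0], 0],
  [[0, 0, 4], [1, 4, 0], 0],
  [[0, 0, 5], [1.25, 5, 0], 0],
])

```text
time: 4.4
eef_pos: [592.6, 195.1, 152.9]
tcp_rot: [[0.367, 0.93, 0.0], [0.93, -0.367, 0.001], [0.001, -0.0, -1.0]]
contact_force: [-2.1, 3.1, 0.3]
finger_gap: 0.004
grip_force: 1.8
```

servo_tool([
  [[0, 0, 0.6], [0.2, 0.6, 0], 0],
  [[0, 0, 1.2], [0.4, 1.2, 0], 0],
  [[0, 0, 1.8], [0.6, 1.8, 0], 0],
  [[0, 0, 2.4], [0.8, 2.4, 0], 0],
  [[0, 0, 3], [1, 3, 0], 0],
])

```text
time: 4.9
eef_pos: [595.7, 195.2, 152.9]
tcp_rot: [[0.415, 0.91, 0.0], [0.91, -0.415, 0.001], [0.001, -0.0, -1.0]]
contact_force: [-2.9, 4.5, 0.2]
finger_gap: 0.006
grip_force: 2.1
```

servo_tool([
  [[0, 0, 0], [0.1, 0.3, 0], 0],
  [[0, 0, 0], [0.2, 0.6, 0], 0],
  [[0, 0, 0], [0.3, 0.9, 0], 0],
  [[0, 0, 0], [0.4, 1.2, 0], 0],
  [[0, 0, 0], [0.5, 1.5, 0], 0],
])

```text
time: 5.4
eef_pos: [597.2, 194.9, 152.9]
tcp_rot: [[0.415, 0.91, -0.0], [0.91, -0.415, 0.001], [0.001, -0.001, -1.0]]
contact_force: [-2.8, 4.2, -0.2]
finger_gap: 0.005
grip_force: 2.2
```

servo_tool([
  [[0, 0, 0], [0.1, 0.3, 0], 0],
  [[0, 0, 0], [0.2, 0.6, 0], 0],
  [[0, 0, 0], [0.3, 0.9, 0], 0],
  [[0, 0, 0], [0.4, 1.2, 0], 0],
  [[0, 0, 0], [0.5, 1.5, 0], 0],
])

```text
time: 5.9
eef_pos: [598.6, 194.7, 152.9]
tcp_rot: [[0.415, 0.91, -0.0], [0.91, -0.415, 0.001], [0.001, -0.001, -1.0]]
contact_force: [-3.1, 4.0, 0.3]
finger_gap: 0.004
grip_force: 2.3
```

servo_tool([
  [[0, 0, 0], [0.1, 0.3, 0], 0],
  [[0, 0, 0], [0.2, 0.6, 0], 0],
  [[0, 0, 0], [0.3, 0.9, 0], 0],
  [[0, 0, 0], [0.4, 1.2, 0], 0],
  [[0, 0, 0], [0.5, 1.5, 0], 0],
])

```text
time: 6.4
eef_pos: [599.8, 194.5, 153.0]
tcp_rot: [[0.415, 0.91, -0.001], [0.91, -0.415, 0.001], [0.0, -0.001, -1.0]]
contact_force: [-4.7, 4.6, 1.7]
finger_gap: 0.005
grip_force: 2.8
```

servo_tool([
  [[0, 0, 0], [0, 0.2, 0], 0],
  [[0, 0, 0], [0, 0.4, 0], 0],
  [[0, 0, 0], [0, 0.6, 0], 0],
  [[0, 0, 0], [0, 0.6, 0], 0],
])

```text
time: 6.8
eef_pos: [600.2, 194.4, 152.9]
tcp_rot: [[0.415, 0.91, -0.002], [0.91, -0.415, 0.001], [0.0, -0.002, -1.0]]
contact_force: [-4.9, 5.0, 1.6]
finger_gap: 0.003
grip_force: 3.1
```

servo_tool([
  [[0, 0, 0], [0, 0.3, 0], 0],
  [[0, 0, 0], [0, 0.6, 0], 0],
  [[0, 0, 0], [0, 0.8, 0], 0],
  [[0, 0, 0], [0, 0.8, 0], 0],
])

```text
time: 7.2
eef_pos: [600.8, 194.2, 152.9]
tcp_rot: [[0.415, 0.91, -0.002], [0.91, -0.415, 0.001], [0.0, -0.002, -1.0]]
contact_force: [-5.7, 4.6, 0.7]
finger_gap: 0.008
grip_force: 3.3
```

servo_tool([
  [[0, 0, 0], [0, 0.3, 0], 0],
  [[0, 0, 0], [0, 0.6, 0], 0],
  [[0, 0, 0], [0, 0.9, 0], 0],
  [[0, 0, 0], [0, 1, 0], 0],
])

```text
time: 7.6
eef_pos: [601.6, 194.0, 152.9]
tcp_rot: [[0.415, 0.91, -0.002], [0.91, -0.415, 0.002], [0.001, -0.003, -1.0]]
contact_force: [-5.7, 6.6, 1.1]
finger_gap: 0.01
grip_force: 3.5
```

servo_tool([
  [[0, 0, 0], [0, 0, 0], 0],
  [[0, 0, 0], [0, 0, 0], 0],
  [[0, 0, 0], [0, 0.3, 0], 0],
  [[0, 0, 0], [0, 0.6, 0], 0],
  [[0, 0, 0], [0, 0.8, 0], 0],
], newtons=40)

```text
time: 8.1
eef_pos: [602.2, 193.9, 152.9]
tcp_rot: [[0.415, 0.91, -0.002], [0.91, -0.415, 0.002], [0.001, -0.003, -1.0]]
contact_force: [-5.5, 6.4, 1.6]
finger_gap: 0.005
grip_force: 4.0
```

```bash
python3 - <<'E'
from h import *
import cv2
a=cv2.cvtColor(arm.snapshot("side"),cv2.COLOR_RGB2BGR)[170:270,190:290]
cv2.imwrite("pics/c3.png",cv2.resize(a,None,fx=6,fy=6,interpolation=cv2.INTER_CUBIC))
s=arm.observe();print(s["eef_pos"],s["contact_force"],s["moment"],s["grip_force"])
E
```

```text
[602.19290899 193.92261718 152.92241801] [-5.00683781  6.69068686  1.39102453] [ 0.98635814  0.95615073 -0.04894816] 3.821373183745891
```

View pics/c3.png

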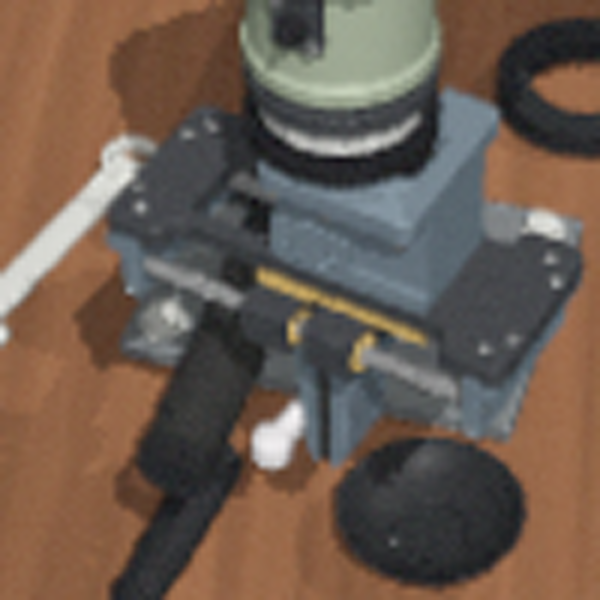

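The knob is now at crop (272,445), still short of the grip at about (235,420). I compute how far it has travelled.

```bash
python3 - <<'E'
from h import *
c=lambda x,y:(190+x/6-.42,170+y/6-.42)
S=np.array([[.9797,.2006],[-.2006,.9797]])
p0=plane("side",*sc(226,487),150);p1=plane("side",*c(318,458),150);p=plane("side",*c(272,445),150)
for q in(p1,p): print((S.T@(q-p0)[:2]).round(1))
E
```

```text
[8.8 1.1]
[29.2 -0.3]
```

servo_tool([
  [[0, 0, 0], [0.1, 0.3, 0], 0],
  [[0, 0, 0], [0.2, 0.6, 0], 0],
  [[0, 0, 0], [0.3, 0.9, 0], 0],
  [[0, 0, 0], [0.3, 0.9, 0], 0],
])

```text
time: 8.55
eef_pos: [602.3, 193.9, 152.9]
tcp_rot: [[0.415, 0.91, -0.004], [0.91, -0.415, 0.002], [0.0, -0.005, -1.0]]
contact_force: [-7.4, 6.2, 2.2]
finger_gap: 0.004
grip_force: 4.8
```

servo_tool([
  [[0, 0, 0], [0, 0.3, 0], 0],
  [[0, 0, 0], [0, 0.6, 0], 0],
  [[0, 0, 0], [0, 0.8, 0], 0],
  [[0, 0, 0], [0, 0.8, 0], 0],
])

```text
time: 8.95
eef_pos: [602.3, 193.9, 152.9]
tcp_rot: [[0.415, 0.91, -0.006], [0.91, -0.415, 0.003], [0.0, -0.006, -1.0]]
contact_force: [-9.2, 7.8, 2.8]
finger_gap: 0.005
grip_force: 5.8
```

servo_tool([
  [[0, 0, 0], [0, 0.4, 0], 0],
  [[0, 0, 0], [0, 0.8, 0], 0],
  [[0, 0, 0], [0, 1.2, 0], 0],
  [[0, 0, 0], [0, 1.2, 0], 0],
  [[0, 0, 0], [0, 1.2, 0], 0],
])

```text
time: 9.45
eef_pos: [602.4, 193.9, 152.9]
tcp_rot: [[0.416, 0.91, -0.008], [0.91, -0.416, 0.003], [-0.0, -0.009, -1.0]]
contact_force: [-11.5, 9.0, 4.1]
finger_gap: 0.003
grip_force: 7.2
```

servo_tool([
  [[0, 0, 0], [0, 0, 0], 0],
  [[0, 0, 0], [0, 0, 0], 0],
  [[0, 0, 0], [0, 0, 0], 0],
  [[0, 0, 0], [0, 0, 0], 0],
  [[0, 0, 0], [0, 0, 0], 0],
])

```text
time: 9.95
eef_pos: [602.4, 193.9, 152.9]
tcp_rot: [[0.416, 0.91, -0.008], [0.91, -0.416, 0.003], [-0.0, -0.009, -1.0]]
contact_force: [-11.7, 8.9, 4.9]
finger_gap: 0.002
grip_force: 7.2
```

servo_tool([
  [[0, 0, 0], [0, 0, 0], 0],
  [[0, 0, 0], [0, 0, 0], 0],
  [[0, 0, 0], [0, 0, 0], 0],
  [[0, 0, 0], [0, 0, 0], 0],
  [[0, 0, 0], [0, 0, 0], 0],
])

```text
time: 10.45
eef_pos: [602.4, 193.9, 152.9]
tcp_rot: [[0.416, 0.91, -0.008], [0.91, -0.416, 0.003], [-0.0, -0.009, -1.0]]
contact_force: [-10.4, 8.5, 4.6]
finger_gap: 0.002
grip_force: 7.2
```

The lever was held at the stop for over 1 s at about 14–15 N. Now I ease it out.

servo_tool([
  [[0, 0, -0.5], [-0.2, -1.5, 0], 0],
  [[0, 0, -2], [-0.6, -3, 0], 0],
  [[0, 0, -3.5], [-1, -5, 0], 0],
  [[0, 0, -5], [-1.5, -7.5, 0], 0],
  [[0, 0, -6.5], [-2, -10, 0], 0],
])

```text
time: 10.95
eef_pos: [595.0, 194.3, 152.9]
tcp_rot: [[0.308, 0.951, -0.002], [0.951, -0.308, -0.0], [-0.001, -0.002, -1.0]]
contact_force: [-3.6, 1.4, 1.3]
finger_gap: 0.001
grip_force: 2.7
```

servo_tool([
  [[0, 0, -1.5], [-0.5, -2, 0], 0],
  [[0, 0, -3], [-1, -4, 0], 0],
  [[0, 0, -4.5], [-1.5, -6, 0], 0],
  [[0, 0, -5.5], [-2, -8, 0], 0],
  [[0, 0, -6.5], [-2.5, -10, 0], 0],
])

```text
time: 11.45
eef_pos: [585.6, 194.1, 152.9]
tcp_rot: [[0.198, 0.98, -0.0], [0.98, -0.198, -0.001], [-0.001, 0.0, -1.0]]
contact_force: [-3.1, -0.6, 1.9]
finger_gap: 0.002
grip_force: 1.6
```

servo_tool([
  [[0, 0, 0], [0, -2, 0], 0],
  [[0, 0, 0], [0, -4, 0], 0],
  [[0, 0, 0], [0, -6, 0], 0],
  [[0, 0, 0], [0, -8, 0], 0],
  [[0, 0, 0], [0, -10, 0], 0],
])

```text
time: 11.95
eef_pos: [576.8, 197.2, 153.3]
tcp_rot: [[0.199, 0.98, 0.002], [0.98, -0.199, 0.001], [0.001, 0.002, -1.0]]
contact_force: [0.5, -0.3, -0.2]
finger_gap: 0.0
grip_force: 0.0
```

servo_tool([
  [[0, 0, 0], [0, -3, 0], 0],
  [[0, 0, 0], [0, -8, 0], 0],
  [[0, 0, 0], [0, -15, 0], 0],
  [[0, 0, 0], [0, -22, 0], 0],
  [[0, 0, 0], [0, -30, 0], 0],
])

```text
time: 12.45
eef_pos: [545.9, 203.0, 153.0]
tcp_rot: [[0.199, 0.98, 0.0], [0.98, -0.199, 0.0], [0.0, 0.0, -1.0]]
contact_force: [-0.3, -0.4, -0.4]
finger_gap: 0.004
grip_force: 0.0
```

servo_tool([
  [[0, 0, 0], [-20, 0, -20], 0],
  [[0, 0, 0], [-62, 0, -40], 0],
  [[0, 0, 0], [-106, 0, -40], 0],
  [[0, 0, 0], [-150, 0, -40], 0],
  [[0, 0, 0], [-195, 0, -40], 0],
])

```text
time: 12.95
eef_pos: [506.9, 10.6, 193.3]
tcp_rot: [[0.198, 0.98, 0.001], [0.98, -0.198, 0.0], [0.0, 0.001, -1.0]]
contact_force: [-0.0, -0.3, 0.5]
finger_gap: 0.005
grip_force: 0.0
```

servo_tool([
  [[0, 0, 0], [-45, 0, 0], 0],
  [[0, 0, 0], [-90, 0, 0], 0],
  [[0, 0, 0], [-135, 0, 0], 0],
  [[0, 0, 0], [-175, 0, 0], 0],
  [[0, 0, 0], [-208, 0, 0], 0],
])

```text
time: 13.45
eef_pos: [465.5, -193.8, 193.1]
tcp_rot: [[0.2, 0.98, 0.0], [0.98, -0.2, -0.0], [-0.0, 0.0, -1.0]]
contact_force: [0.6, -0.0, 1.0]
finger_gap: 0.005
grip_force: 0.0
```

servo_tool([
  [[0, 0, 0], [0, 0, 15], 0],
  [[0, 0, 0], [0, 0, 30], 0],
  [[0, 0, 0], [0, 0, 40], 0],
  [[0, 0, 0], [0, 0, 40], 0],
  [[0, 0, 0], [0, 0, 40], 0],
])

```text
time: 13.95
eef_pos: [466.7, -191.8, 153.2]
tcp_rot: [[0.198, 0.98, 0.0], [0.98, -0.198, -0.0], [0.0, 0.0, -1.0]]
contact_force: [0.0, 0.0, -0.0]
finger_gap: 0.002
grip_force: 0.0
```

```bash
python3 - <<'E'
from h import *
import cv2
a=cv2.cvtColor(arm.snapshot("side"),cv2.COLOR_RGB2BGR)[90:290,190:340]
cv2.imwrite("pics/c4.png",cv2.resize(a,None,fx=3,fy=3,interpolation=cv2.INTER_CUBIC))
s=arm.observe();w=np.array(s["eef_pos"]);S=np.array([[.9797,.2006],[-.2006,.9797]])
print(w,s["contact_force"],S.T@(w[:2]-[615.9,-19.8]))
E
```

```text
[ 466.97382244 -191.95381136  153.51861163] [ 0.75859547  0.2440151  -0.11166849] [-111.3689216 -198.5336802]
```

View pics/c4.png

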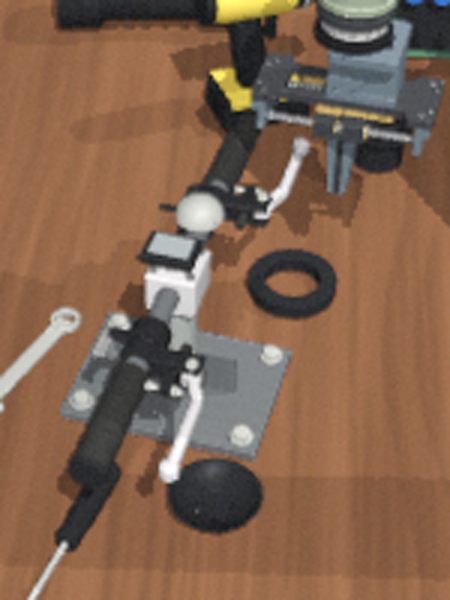

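The throttle lever is back out, with its knob at (168,468). The fingers at (340,165) stand ahead of the bell-side blade, whose knob is at (300,148). I mirror the same press.

servo_tool([
  [[0, 0, 0], [0, 8, 0], 0],
  [[0, 0, 0], [0, 15, 0], 0],
  [[0, 0, 0], [0, 20, 0], 0],
  [[0, 0, 0], [0, 24, 0], 0],
  [[0, 0, 0], [0, 26, 0], 0],
])

```text
time: 14.5
eef_pos: [492.5, -197.4, 152.9]
tcp_rot: [[0.199, 0.98, 0.0], [0.98, -0.199, 0.0], [0.0, 0.0, -1.0]]
contact_force: [0.1, -0.1, 0.0]
finger_gap: 0.004
grip_force: 0.0
```

servo_tool([
  [[0, 0, 0], [0, 2, 0], 0],
  [[0, 0, -0.8], [-0.5, 4, 0], 0],
  [[0, 0, -1.6], [-1, 6, 0], 0],
  [[0, 0, -2.4], [-1.5, 8, 0], 0],
  [[0, 0, -3.5], [-2, 10, 0], 0],
])

```text
time: 15.0
eef_pos: [500.8, -201.2, 152.8]
tcp_rot: [[0.137, 0.991, -0.002], [0.991, -0.137, 0.0], [0.0, -0.002, -1.0]]
contact_force: [-2.1, -0.0, 0.7]
finger_gap: 0.009
grip_force: 1.1
```

servo_tool([
  [[0, 0, -1.4], [-0.5, 1.8, 0], 0],
  [[0, 0, -2.8], [-1, 3.6, 0], 0],
  [[0, 0, -4.2], [-1.5, 5.4, 0], 0],
  [[0, 0, -5.6], [-2, 7.2, 0], 0],
  [[0, 0, -7], [-2.5, 9, 0], 0],
])

```text
time: 15.5
eef_pos: [509.7, -205.5, 152.8]
tcp_rot: [[0.015, 1.0, -0.001], [1.0, -0.015, -0.001], [-0.001, -0.001, -1.0]]
contact_force: [-3.7, -4.1, 0.4]
finger_gap: 0.003
grip_force: 2.1
```

servo_tool([
  [[0, 0, -0.8], [-0.3, 1.2, 0], 0],
  [[0, 0, -1.6], [-0.6, 2.4, 0], 0],
  [[0, 0, -2.4], [-0.9, 3.6, 0], 0],
  [[0, 0, -3], [-1.2, 4.8, 0], 0],
  [[0, 0, -3.5], [-1.5, 6, 0], 0],
])

```text
time: 16.0
eef_pos: [515.4, -207.4, 152.8]
tcp_rot: [[-0.046, 0.999, -0.001], [0.999, 0.046, -0.001], [-0.001, -0.001, -1.0]]
contact_force: [-5.4, -3.7, 0.7]
finger_gap: 0.008
grip_force: 2.5
```

servo_tool([
  [[0, 0, 0], [-0.1, 0.4, 0], 0],
  [[0, 0, 0], [-0.2, 0.8, 0], 0],
  [[0, 0, 0], [-0.3, 1.2, 0], 0],
  [[0, 0, 0], [-0.4, 1.6, 0], 0],
  [[0, 0, 0], [-0.5, 2, 0], 0],
])

```text
time: 16.5
eef_pos: [517.2, -207.8, 152.8]
tcp_rot: [[-0.046, 0.999, -0.002], [0.999, 0.046, -0.001], [-0.001, -0.002, -1.0]]
contact_force: [-5.9, -4.1, 1.4]
finger_gap: 0.001
grip_force: 2.8
```

servo_tool([
  [[0, 0, 0], [-0.1, 0.3, 0], 0],
  [[0, 0, 0], [-0.2, 0.6, 0], 0],
  [[0, 0, 0], [-0.3, 0.9, 0], 0],
  [[0, 0, 0], [-0.4, 1.2, 0], 0],
  [[0, 0, 0], [-0.4, 1.5, 0], 0],
])

```text
time: 17.0
eef_pos: [518.3, -208.0, 152.8]
tcp_rot: [[-0.046, 0.999, -0.003], [0.999, 0.046, -0.001], [-0.001, -0.003, -1.0]]
contact_force: [-6.6, -4.1, 1.7]
finger_gap: 0.002
grip_force: 3.4
```

servo_tool([
  [[0, 0, 0], [0, 0.3, 0], 0],
  [[0, 0, 0], [0, 0.6, 0], 0],
  [[0, 0, 0], [0, 0.9, 0], 0],
  [[0, 0, 0], [0, 1.2, 0], 0],
  [[0, 0, 0], [0, 1.2, 0], 0],
])

```text
time: 17.5
eef_pos: [518.5, -208.0, 152.7]
tcp_rot: [[-0.046, 0.999, -0.005], [0.999, 0.046, -0.001], [-0.001, -0.005, -1.0]]
contact_force: [-8.6, -4.0, 2.9]
finger_gap: 0.004
grip_force: 4.6
```

servo_tool([
  [[0, 0, 0], [0, 0.4, 0], 0],
  [[0, 0, 0], [0, 0.8, 0], 0],
  [[0, 0, 0], [0, 1.2, 0], 0],
  [[0, 0, 0], [0, 1.5, 0], 0],
  [[0, 0, 0], [0, 1.5, 0], 0],
])

```text
time: 18.0
eef_pos: [518.5, -208.0, 152.7]
tcp_rot: [[-0.046, 0.999, -0.008], [0.999, 0.046, -0.001], [-0.001, -0.008, -1.0]]
contact_force: [-12.3, -5.4, 4.5]
finger_gap: 0.004
grip_force: 6.5
```

servo_tool([
  [[0, 0, 0], [0, 0.3, 0], 0],
  [[0, 0, 0], [0, 0.6, 0], 0],
  [[0, 0, 0], [0, 0.6, 0], 0],
  [[0, 0, 0], [0, 0.6, 0], 0],
  [[0, 0, 0], [0, 0.6, 0], 0],
])

```text
time: 18.5
eef_pos: [518.6, -208.0, 152.7]
tcp_rot: [[-0.047, 0.999, -0.01], [0.999, 0.046, -0.001], [-0.001, -0.01, -1.0]]
contact_force: [-13.5, -5.4, 6.4]
finger_gap: 0.004
grip_force: 7.2
```

servo_tool([
  [[0, 0, 0], [0, 0, 0], 0],
  [[0, 0, 0], [0, 0, 0], 0],
  [[0, 0, 0], [0, 0, 0], 0],
  [[0, 0, 0], [0, 0, 0], 0],
  [[0, 0, 0], [0, 0, 0], 0],
])

```text
time: 19.0
eef_pos: [518.6, -208.0, 152.7]
tcp_rot: [[-0.047, 0.999, -0.01], [0.999, 0.047, -0.001], [-0.001, -0.01, -1.0]]
contact_force: [-13.3, -5.0, 5.2]
finger_gap: 0.003
grip_force: 7.2
```

servo_tool([
  [[0, 0, 0], [0, 0, 0], 0],
  [[0, 0, 0], [0, 0, 0], 0],
  [[0, 0, 0], [0, 0, 0], 0],
  [[0, 0, 0], [0, 0, 0], 0],
  [[0, 0, 0], [0, 0, 0], 0],
])

```text
time: 19.5
eef_pos: [518.6, -208.0, 152.7]
tcp_rot: [[-0.047, 0.999, -0.009], [0.999, 0.046, -0.001], [-0.001, -0.01, -1.0]]
contact_force: [-12.9, -5.1, 6.2]
finger_gap: 0.002
grip_force: 7.2
```

servo_tool([
  [[0, 0, 0.5], [0.2, -1.5, 0], 0],
  [[0, 0, 2], [0.6, -3, 0], 0],
  [[0, 0, 3.5], [1, -5, 0], 0],
  [[0, 0, 5], [1.5, -7.5, 0], 0],
  [[0, 0, 6.5], [2, -10, 0], 0],
])

```text
time: 20.0
eef_pos: [511.4, -205.4, 152.7]
tcp_rot: [[0.069, 0.998, -0.003], [0.998, -0.069, 0.001], [0.001, -0.003, -1.0]]
contact_force: [-4.8, -0.2, 1.8]
finger_gap: 0.001
grip_force: 2.7
```

servo_tool([
  [[0, 0, 1.5], [0.5, -2, 0], 0],
  [[0, 0, 3], [1, -4, 0], 0],
  [[0, 0, 4.5], [1.5, -6, 0], 0],
  [[0, 0, 6], [2, -8, 0], 0],
  [[0, 0, 7.5], [2.5, -10, 0], 0],
])

```text
time: 20.5
eef_pos: [503.0, -201.6, 152.7]
tcp_rot: [[0.201, 0.98, 0.0], [0.98, -0.201, 0.002], [0.002, -0.0, -1.0]]
contact_force: [-2.1, 2.3, 0.8]
finger_gap: 0.003
grip_force: 1.5
```

servo_tool([
  [[0, 0, 0], [0, -2, 0], 0],
  [[0, 0, 0], [0, -4, 0], 0],
  [[0, 0, 0], [0, -6, 0], 0],
  [[0, 0, 0], [0, -8, 0], 0],
  [[0, 0, 0], [0, -10, 0], 0],
])

```text
time: 21.0
eef_pos: [493.8, -201.0, 153.3]
tcp_rot: [[0.199, 0.98, 0.002], [0.98, -0.199, -0.001], [-0.001, 0.002, -1.0]]
contact_force: [0.1, -0.4, 0.8]
finger_gap: 0.005
grip_force: 0.0
```

servo_tool([
  [[0, 0, 0], [0, -3, 0], 0],
  [[0, 0, 0], [0, -8, 0], 0],
  [[0, 0, 0], [0, -15, 0], 0],
  [[0, 0, 0], [0, -22, 0], 0],
  [[0, 0, 0], [0, -30, 0], 0],
])

```text
time: 21.5
eef_pos: [463.0, -194.3, 152.9]
tcp_rot: [[0.199, 0.98, 0.0], [0.98, -0.199, 0.0], [0.0, 0.0, -1.0]]
contact_force: [0.6, 0.9, 0.6]
finger_gap: 0.001
grip_force: 0.0
```

servo_tool([
  [[0, 0, 0], [0, 0, -10], 0],
  [[0, 0, 0], [0, 0, -25], 0],
  [[0, 0, 0], [0, 0, -40], 0],
  [[0, 0, 0], [0, 0, -40], 0],
  [[0, 0, 0], [0, 0, -40], 0],
])

```text
time: 22.0
eef_pos: [463.9, -194.6, 193.3]
tcp_rot: [[0.199, 0.98, 0.001], [0.98, -0.199, -0.0], [-0.0, 0.001, -1.0]]
contact_force: [0.7, 0.1, -0.0]
finger_gap: 0.001
grip_force: 0.0
```

```bash
python3 - <<'E'
from h import *
import cv2
a=cv2.cvtColor(arm.snapshot("side"),cv2.COLOR_RGB2BGR)[70:290,180:340]
cv2.imwrite("pics/c5.png",cv2.resize(a,None,fx=2.7,fy=2.7,interpolation=cv2.INTER_CUBIC))
s=arm.observe();print(s["time"],s["eef_pos"],s["contact_force"])
E
```

```text
22.05 [ 463.47470023 -194.37915852  192.67279   ] [-0.84118512  0.68877814  0.43159294]
```

View pics/c5.png

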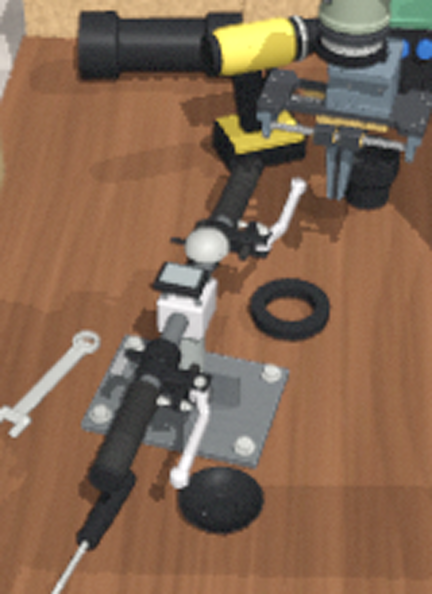

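Both levers are out, with knobs at (180,478) and (300,186). The bystanders are in place and the gripper is clear.

```bash
python3 -c "
from plant import arm
print(arm.close_job())"
```

```text
the job is handed in; nothing more can be done
None
```

I pressed both brake levers to their stops, throttle side first. Each was held there at about 15 N for over a second and eased back out, both look fully out in the last picture, and I handed in the job; it returned no verdict.

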